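# Heft the silver bars, lock away the solid one

## Task

Four silver-coloured bars lie on the blue mat: one is solid silver, the other three are much lighter plated display dummies that look just the same. Heft them to find the solid one, lay it in the open cash box without dropping it, leave the three dummies lying on the mat, and shut the cash box lid fully. Do not disturb the things around.

Things in the scene. Friction and masses are not known exactly. Their poses are not given: they have to be found in the camera images.
- place_1 (a point): where one of the four bars lies at the start: point on the mat's top, under the centre of that bar's underside (within 4 mm). All bars look alike: silver-coloured, 90 mm long (along this point's x, within 0.08 rad), 38 mm wide (y), 14 mm thick. One is solid, about 500 g, three are plated aluminium, about 130 g; which lies where changes. This point stays put when the bar is taken
- place_2 (a point): where one of the four bars lies at the start: point on the mat's top, under the centre of that bar's underside (within 4 mm). All bars look alike: silver-coloured, 90 mm long (along this point's x, within 0.08 rad), 38 mm wide (y), 14 mm thick. One is solid, about 500 g, three are plated aluminium, about 130 g; which lies where changes. This point stays put when the bar is taken
- place_3 (a point): where one of the four bars lies at the start: point on the mat's top, under the centre of that bar's underside (within 4 mm). All bars look alike: silver-coloured, 90 mm long (along this point's x, within 0.08 rad), 38 mm wide (y), 14 mm thick. One is solid, about 500 g, three are plated aluminium, about 130 g; which lies where changes. This point stays put when the bar is taken
- place_4 (a point): where one of the four bars lies at the start: point on the mat's top, under the centre of that bar's underside (within 4 mm). All bars look alike: silver-coloured, 90 mm long (along this point's x, within 0.08 rad), 38 mm wide (y), 14 mm thick. One is solid, about 500 g, three are plated aluminium, about 130 g; which lies where changes. This point stays put when the bar is taken
- mat: blue counter mat, 300 mm (its x) by 250 mm (its y), 4 mm thick, fixed to the desk, to the robot's left or right; origin: centre of its underside. The bars lie on it two by two, 120 mm apart along x and 104 mm along y: fingers opened to about 60 mm go down beside a bar, wide open ones may hit the next
- cashbox: grey steel cash box, fixed to the desk on the other side of the robot from the mat, open on top: outside 180 mm (its x, front to back) by 260 mm (its y), 75 mm high to the rim, walls 4 mm thick, so the inside is 172 by 252 mm; origin: centre of its underside; x points from the lock at the front (robot's side) to the hinge at the back
- liner: black rubber liner that covers the whole floor inside the cash box, fixed, 3 mm thick; origin: centre of its underside, 4 mm above the desk, so its top is 7 mm above the desk and 68 mm below the rim. The solid bar is to lie on it
- lid_hinge (a point): middle of the hinge line of the cash box: at the back edge (+x) of the box's rim, 75 mm above the desk; the hinge runs along the box's y
- lid_edge (a point): middle of the lid's free edge, on its outer face: 180 mm from the hinge line and 18 mm out from it along the lid's outer normal. The lid is a shallow steel pan, 180 by 260 by 18 mm, with a thin bail handle lying flat on the middle of its outer face (85 to 120 mm from the hinge, 100 mm wide, 7 mm proud)
- lid (a joint): lid angle in rad: 0 shut flat on the rim, about 1.57 upright, 1.85 fully back against its stop; it starts standing open, leaning back a little, between 1.62 and 1.8. The hinge is stiff (about 0.36 N m): the lid stays where it is left and must be pushed all the way down, 2 to 5 N near its free edge
- magnifier: black hand magnifier lying on the desk, lens 68 mm across, 10 mm high, handle 100 mm along its x; origin under the lens; leave it alone
- pen_glass: glass of pens, 76 mm wide, 155 mm high with the pens; origin: centre of its underside; leave it alone
- espresso_cup: white espresso cup with handle, 62 mm wide, 58 mm high; origin: centre of its underside; leave it alone

How it is judged:
By the outcome, as a careful person would: the job done as asked, in the order asked, and still so for the second after the job is handed in, with the robot touching nothing.
It also fails if it takes over 72 s, if anything falls off the work surface, if the arm or the gripper's body presses on something with over 40 N, if the wrist force passes 120 N, or if a joint passes its speed limit or range.

## Robot

A 6-joint arm with a two-finger parallel gripper is mounted at the origin on the work surface. World frame = base frame: x ahead of the robot, y to its left, z up, the work surface at z = 0. Lengths are in m, angles in rad, forces in N, time in s.
With the tool pointing down it reaches from about 0.35 to 0.95 m from the base axis. Payload 17.4 kg.
Tool frame: the origin (TCP) lies at the very end of the fingers, on their centre line; the grasp point (between the pads) lies 19 mm behind it; z points along the fingers, y is the line along which they close (so a half turn about z gives the same grasp; the last joint's range is limited). The gripper opens to 93 mm and grips with 3 to 60 N. Pads are 15 mm wide; open, the fingers measure 128 mm over their backs; the gripper's body (75 mm by 188 mm) begins 65 mm behind the grasp point.
Start: joints at [1.112, 0.116, 1.442, -0, 1.584, -0.038], TCP at [0.276, 0.616, 0.219] pointing down, gripper open.
Joint ranges: [-2.83, 2.83], [-0.83, 2.19], [0.07, 2.5], [-1.14, 4.28], [0.01, 3], [-2.97, 2.97]. Speed limits (rad/s): [1.89, 1.89, 2.22, 3.14, 3.14, 3.14].

## Interface

Orientations are given as a 3x3 rotation matrix whose columns are the frame's x, y, z axes.
In Python, from cell import manip, get_image gives the robot as it stands.
- The arm moves only by the tool carry_out, never from a script. Its argument "series" is text: rows parted by semicolons, each of 6 numbers parted by spaces: the shift along the tool's x, y, z in cm, then the turn, a rotation vector about the tool's x, y, z in degrees. A call has 1 to 12 rows; each row is the pose to reach, as a shift and turn from the pose commanded when the call began, along the tool's axes at that moment; what a row does not reach only later rows make up. A row lasts 1/8 s, in which the tool goes at most 62.5 mm and 10.7 degrees, less where a joint would pass 70% of its speed; a pose out of reach is approached as far as the arm can. A call with a gripper value outside its range is refused whole. "claw" is the closure, from 0 (fully open) to 1 (shut), set as the call begins (left out, the last holds). The fingers move at their own pace and stop on an object; the grip force is fixed at half the most. Time passes only in rows, so rows that repeat a pose let the fingers close. It gives the time, the measured TCP pose, the force, the opening and the grip force at its end, in the units of the state.
- manip.get_state(): the state, without advancing time (a new reading comes with each control period).
- get_image(name): name is "scene" or "top" or "wrist"; returns a dict with "pixels" (400x640x3 uint8, red, green, blue), "vfov" (degrees; the focal length in pixels is half the picture's height over the tangent of half this angle, whatever the lens; pixels are square), "cx", "cy" (the principal point, pixels), "view" (4x4, takes a point from world to camera coordinates). Camera axes: x right, y down, z forward; pixel columns grow to the right and rows downward; lengths in m; the calibration is good to about 2 mm. A picture is of the moment at which its call begins. There is no depth.
- manip.close_job(): hands the job in; it is judged then, once.
The state is a dict: "t": time; "q": joint angles; "joint_velocities": joint speeds; "joint_efforts": joint torques, N m; "tool_pos": TCP position; "tcp_rot": TCP orientation; "ft_force": force on the tool from outside, world axes, zero at the start; "torque": the same for the moment, N m; "grip_width": finger opening in m; "finger_force": force on a finger pad.
Only numpy, scipy, OpenCV 4.12 (cv2) and the standard library are available. Lean on these libraries where they do the work, as an engineer would, in place of code of your own. Each camera call takes 0.05 s, during which the arm holds its last target. There are 200 camera calls.

## Working session

There is one attempt and no reset: what is moved stays moved. The work goes in short steps, Python scripts to look and compute and a tool call to move; the robot and the scene stay as the last step left them, time stands still between calls to the robot, and variables do not carry over. Pictures are saved under pics/ and viewed, at most 10 in all, crops included, and the job is handed in when it is done.

Besides the shell and the picture viewer there is one more tool, called after ">>>" as name(argument=value, ...) on one line, values as JSON. carry_out: Moves the arm, as the interface text tells. Its arguments: {"type":"object","properties":{"series":{"type":"string"},"claw":{"type":"number"}},"required":["series"]}

```bash
mkdir -p pics; cat > h.py <<'E'
import numpy as np, cv2
from cell import manip, get_image
def snap(n,f):
    d=get_image(n); cv2.imwrite('pics/'+f,d['pixels'][:,:,::-1]); 
    np.savez('pics/'+f+'.npz',**d); return d
def K(d):
    f=200/np.tan(np.radians(d['vfov'])/2); return f,float(d['cx']),float(d['cy'])
def unproj(d,u,v,z):
    f,cx,cy=K(d); V=np.array(d['view']); R=V[:3,:3]; c=-R.T@V[:3,3]
    r=R.T@np.array([(u-cx)/f,(v-cy)/f,1]); return c+r*(z-c[2])/r[2]
def proj(d,p):
    f,cx,cy=K(d); V=np.array(d['view']); q=V[:3,:3]@np.array(p)+V[:3,3]; return np.array([f*q[0]/q[2]+cx,f*q[1]/q[2]+cy])
E
python3 - <<'E'
from h import *
for n in('top','scene'):
    d=snap(n,n+'.png'); V=np.array(d['view']);print(n,d['vfov'],d['cx'],d['cy'],(-V[:3,:3].T@V[:3,3]).round(3),V[2,:3].round(3))
s=manip.get_state();print(s)
E
```

```text
top 46.80917467210844 321.51991192152485 190.20503228147206 [ 0.391 -0.008  1.053] [ 0.212  0.01  -0.977]
scene 49.574903686383834 315.9096681853884 201.3405461148373 [0.428 0.601 0.683] [ 0.179 -0.715 -0.676]
{'t': 0.1, 'q': array([ 1.11222048e+00,  1.16427546e-01,  1.44220585e+00, -8.71019327e-07,
        1.58400144e+00, -3.78075099e-02]), 'joint_velocities': array([ 1.53634481e-03, -2.93803693e-03, -7.78779738e-05, -8.46856292e-04,
        1.42750386e-03,  1.49759591e-03]), 'joint_efforts': array([-2.69598568e-04, -7.22891736e+01, -6.23869443e+01,  7.80717982e-02,
        2.27512984e-02, -5.05715150e-05]), 'tool_pos': array([0.27564148, 0.61594878, 0.21798148]), 'tcp_rot': array([[-9.12775362e-01,  4.08461658e-01, -4.60560774e-04],
       [ 4.08461916e-01,  9.12774884e-01, -9.34888089e-04],
       [ 3.85223677e-05, -1.04146435e-03, -9.99999457e-01]]), 'ft_force': array([ 0.48864673,  0.2464198 , -0.37726439]), 'torque': array([-0.00028909,  0.03206503, -0.05634   ]), 'finger_force': 0.0, 'grip_width': 0.09271098434914253}
```

View pics/top.png

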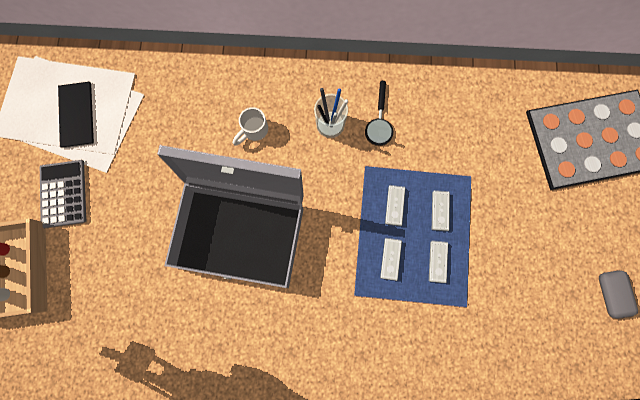

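View pics/scene.png

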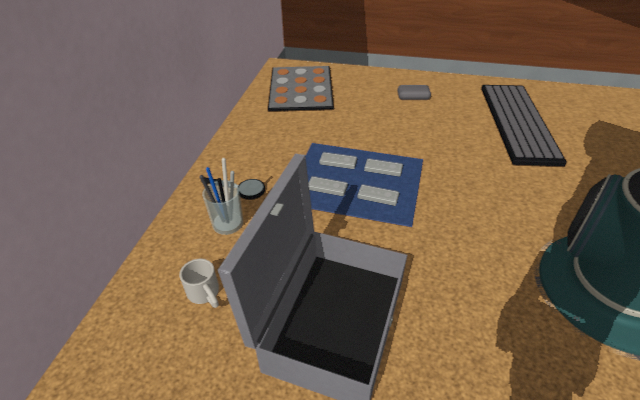

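The top view shows the box around (235,235) with its lid leaning back at the top. The mat is at (413,235) with bars at about (396,205), (441,211), (391,260) and (439,262). The cup is at (252,125), the pens at (330,115) and the magnifier at (380,130). Next I'll measure the bars and box corners.

```bash
python3 - <<'E'
from h import *
for n in('top','scene'):
    d=dict(np.load(f'pics/{n}.png.npz')); im=d['pixels'].astype(int)
    hsv=cv2.cvtColor(d['pixels'],cv2.COLOR_RGB2HSV)
    mat=((hsv[...,0]>100)&(hsv[...,0]<125)&(hsv[...,1]>90)).astype('uint8')
    mat=cv2.morphologyEx(mat,cv2.MORPH_OPEN,np.ones((3,3)))
    c=max(cv2.findContours(mat,0,1)[0],key=cv2.contourArea)
    W=np.array([unproj(d,*p[0],.004)[:2] for p in c],'float32'); r=cv2.minAreaRect(W); print(n,'mat',r)
    hull=np.zeros_like(mat); cv2.drawContours(hull,[cv2.convexHull(c)],-1,1,-1)
    b=((hull>0)&(hsv[...,1]<60)&(hsv[...,2]>90)).astype('uint8')
    for c in cv2.findContours(b,0,1)[0]:
        if cv2.contourArea(c)<200: continue
        W=np.array([unproj(d,*p[0],.018 if n=='top' else .016)[:2] for p in c],'float32');r=cv2.minAreaRect(W)
        print(np.round(r[0],4),np.round(r[1],4),round(r[2],1))
d=dict(np.load('pics/top.png.npz'))
cv2.imwrite('pics/crop.png',cv2.resize(d['pixels'][140:300,150:320,::-1],None,fx=4.7,fy=3.75*1.2533,interpolation=cv2.INTER_CUBIC)[:600*2][:, :800][:752])
im=cv2.resize(d['pixels'][140:300,150:320,::-1],None,fx=3.5,fy=3.5,interpolation=cv2.INTER_CUBIC);cv2.imwrite('pics/crop.png',im);print(im.shape)
E
```

```text
top mat ((0.5277990698814392, -0.21372118592262268), (0.24833548069000244, 0.29719415307044983), 87.30487060546875)
[ 0.4688 -0.2644] [0.0397 0.0908] 87.3
[ 0.4686 -0.1595] [0.0386 0.0907] 84.7
[ 0.5845 -0.2697] [0.0395 0.0912] 88.5
[ 0.5908 -0.1663] [0.0386 0.0924] 86.0
scene mat ((0.5287970304489136, -0.21186618506908417), (0.24839578568935394, 0.2956072986125946), 87.35440826416016)
[ 0.47   -0.1565] [0.0515 0.0913] 84.9
[ 0.5922 -0.1632] [0.0522 0.0923] 85.7
[ 0.4702 -0.2613] [0.0545 0.091 ] 87.3
[ 0.585 -0.267] [0.0542 0.0928] 88.5
(560, 595, 3)
```

View pics/crop.png

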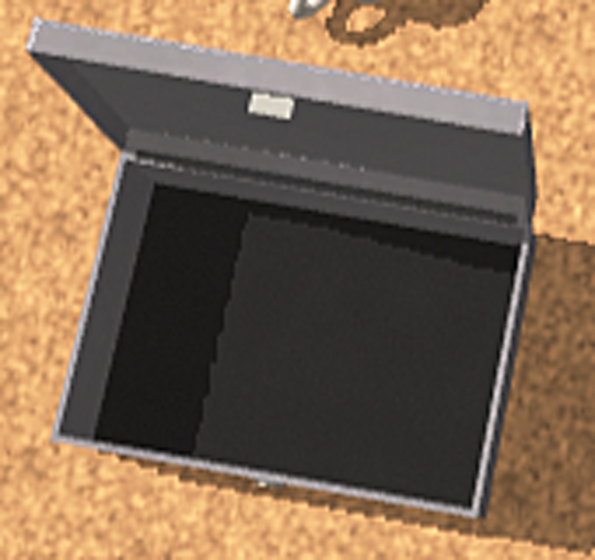

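```bash
python3 - <<'E'
from h import *
from scipy.optimize import least_squares
d=dict(np.load('pics/top.png.npz'))
P=lambda u,v:((u+.5)/3.5-.5+150,(v+.5)/3.5-.5+140)
rim=[P(*p) for p in[(55,438),(482,516),(533,237),(122,152)]]
W=[unproj(d,*p,.075)[:2] for p in rim]; print(np.round(W,4))
# fit box x,y,yaw; corners FL,FR,BR,BL (x front=-.09; left=+y)
cor=np.array([[-.09,.13],[-.09,-.13],[.09,-.13],[.09,.13]])
def R(a):return np.array([[np.cos(a),-np.sin(a)],[np.sin(a),np.cos(a)]])
f=lambda s:np.concatenate([proj(d,[*(R(s[2])@c+s[:2]),.075])-p for c,p in zip(cor,rim)])
s=least_squares(f,[.5,.15,-.15]);print('box',s.x.round(4),s.fun.round(1))
lidp=[P(38,20),P(527,104)]
b=s.x
def lp(r,n,y,a):
    x=.09-r*np.cos(a)+n*np.sin(a); z=.075+r*np.sin(a)+n*np.cos(a)
    return np.array([*(R(b[2])@[x,y]+b[:2]),z])
g=lambda a:np.concatenate([proj(d,lp(.18,.018,y,a[0]))-p for y,p in zip((.13,-.13),lidp)]+[proj(d,lp(.18,0,y,a[0]))-p for y,p in zip((.13,-.13),[P(30,47),P(522,133)])])
l=least_squares(g,[1.7]);print('lid',l.x,l.fun.round(1),lp(.18,.018,0,l.x[0]),lp(.18,.018,-.13,l.x[0]))
for n,p,z in(('cup',(252,120),.058),('pens',(330,100),.155),('pensbase',(331,130),0.03),('mag',(380,132),.01)):print(n,unproj(d,*p,z).round(3))
E
```

```text
[[0.4264 0.3189]
 [0.3944 0.0611]
 [0.5633 0.0414]
 [0.6032 0.2994]]
box [ 0.497   0.1801 -0.1295] [-0.9  0.8 -0.9  1.7  1.  -2.8  0.9  0.1]
lid [1.64305077] [ 0.9 -1.   2.3  0.3  0.4  0.4  1.8  1.4] [0.61697182 0.16448584 0.25323089] [0.60018373 0.03557439 0.25323089]
cup [0.762 0.168 0.058]
pens [ 0.778 -0.007  0.155]
pensbase [ 0.758 -0.013  0.03 ]
mag [ 0.766 -0.129  0.01 ]
```

```bash
cat >> h.py <<'E'
from scipy.spatial.transform import Rotation as Ro
def plan(p,yaw):
    "shift (cm) and tool-z turn (deg) to TCP p, tool pointing straight down with tool y at yaw deg (or +180)"
    s=manip.get_state(); R=s['tcp_rot']
    y=np.radians(yaw); Y=np.array([np.cos(y),np.sin(y),0]); Z=np.array([0,0,-1.]); 
    T=np.c_[np.cross(Y,Z),Y,Z]
    print('shift',(R.T@(np.array(p)-s['tool_pos'])*100).round(2),'turn',np.degrees(Ro.from_matrix(R.T@T).as_rotvec()).round(2))
E
python3 - <<'E'
from h import *
plan([.469,-.158,.12],84.7)
E
```

```text
shift [-49.26 -62.74   9.86] turn [-6.000e-02 -1.000e-02 -1.881e+01]
```

>>> carry_out(series="-49.3 -62.7 0 0 0 -18.8;-49.3 -62.7 0 0 0 -18.8;-49.3 -62.7 0 0 0 -18.8;-49.3 -62.7 0 0 0 -18.8;-49.3 -62.7 0 0 0 -18.8;-49.3 -62.7 0 0 0 -18.8;-49.3 -62.7 0 0 0 -18.8;-49.3 -62.7 0 0 0 -18.8;-49.3 -62.7 0 0 0 -18.8;-49.3 -62.7 0 0 0 -18.8;-49.3 -62.7 0 0 0 -18.8;-49.3 -62.7 0 0 0 -18.8", claw=0.355)

```text
t: 1.6
tool_pos: [0.458, -0.1136, 0.2187]
tcp_rot: [[-0.996, 0.093, 0.0], [0.093, 0.996, 0.0], [-0.0, 0.0, -1.0]]
ft_force: [2.0, 1.1, -0.0]
grip_width: 0.0598
finger_force: 0.0
```

```bash
python3 - <<'E'
from h import *
plan([.469,-.158,.12],84.7)
E
```

```text
shift [-1.51 -4.32  9.87] turn [ 0.    0.03 -0.03]
```

>>> carry_out(series="-1.5 -4.3 5 0 0 0;-1.5 -4.3 8 0 0 0;-1.5 -4.3 8 0 0 0;-1.5 -4.3 8 0 0 0")

```text
t: 2.1
tool_pos: [0.4694, -0.1553, 0.1402]
tcp_rot: [[-0.996, 0.092, 0.001], [0.092, 0.996, -0.0], [-0.001, -0.0, -1.0]]
ft_force: [-0.4, 0.2, 1.4]
grip_width: 0.0599
finger_force: 0.0
```

```bash
python3 - <<'E'
from h import *
d=snap('wrist','w1.png')
plan([.469,-.158,.12],84.7)
print(proj(d,[.469,-.158,.018]),proj(d,[.5915,-.165,.018]))
E
```

```text
shift [ 0.04 -0.27  2.06] turn [-0.03  0.12  0.04]
[317.37772569 187.17133865] [322.1832853  311.69065707]
```

View pics/w1.png

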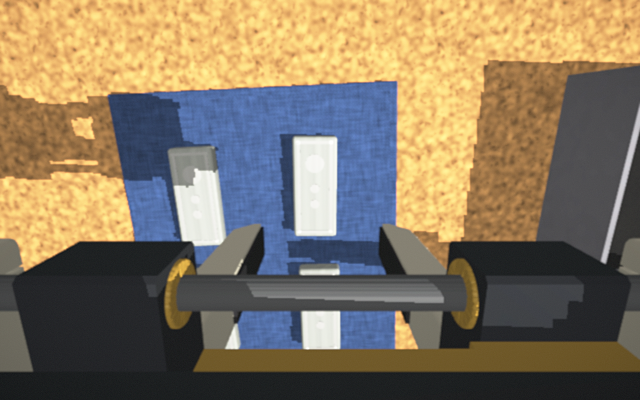

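The wrist view shows bar A's centre at about (315,186), against a predicted (317,187), so the map is good to 2 mm. Descending.

>>> carry_out(series="0 -0.2 4 0 0 0;0 -0.2 8 0 0 0;0 -0.2 11 0 0 0;0 -0.2 12.5 0 0 0;0 -0.2 13.2 0 0 0;0 -0.2 13.2 0 0 0;0 -0.2 13.2 0 0 0")

```text
t: 3.02
tool_pos: [0.4694, -0.1578, 0.0078]
tcp_rot: [[-0.996, 0.092, 0.001], [0.092, 0.996, -0.001], [-0.001, -0.0, -1.0]]
ft_force: [-0.5, 0.7, -0.0]
grip_width: 0.0595
finger_force: 0.0
```

>>> carry_out(series="0 0 0 0 0 0;0 0 0 0 0 0;0 0 0 0 0 0;0 0 0 0 0 0", claw=1)

```text
t: 3.52
tool_pos: [0.469, -0.1578, 0.007]
tcp_rot: [[-0.996, 0.093, 0.0], [0.093, 0.996, -0.0], [-0.0, -0.0, -1.0]]
ft_force: [-0.8, -1.8, 4.5]
grip_width: 0.0375
finger_force: 30.0
```

>>> carry_out(series="0 0 -1 0 0 0;0 0 -2 0 0 0;0 0 -3 0 0 0;0 0 -3 0 0 0;0 0 -3 0 0 0;0 0 -3 0 0 0;0 0 -3 0 0 0;0 0 -3 0 0 0")

```text
t: 4.53
tool_pos: [0.4687, -0.1576, 0.0365]
tcp_rot: [[-0.996, 0.093, -0.0], [0.093, 0.996, 0.0], [0.0, 0.0, -1.0]]
ft_force: [-0.0, -0.5, -1.2]
grip_width: 0.0372
finger_force: 30.0
```

```bash
cat >>h.py <<'E'
def heft():
    F=[]
    for i in range(3): get_image('top'); F.append(manip.get_state()['ft_force'])
    s=manip.get_state();print('F',np.round(F,2).tolist(),'w',s['grip_width'],s['tool_pos'].round(4),s['torque'].round(2))
E
python3 -c "
from h import *
heft()"
```

```text
F [[-0.12, 0.32, -0.76], [0.93, -0.75, -1.52], [0.72, 0.12, -2.03]] w 0.03759254811090037 [ 0.4688 -0.1576  0.0366] [-0.   -0.01  0.03]
```

Only about 1.4 N, so bar A is a dummy. I'll put it back.

>>> carry_out(series="0 0 1 0 0 0;0 0 2 0 0 0;0 0 2.6 0 0 0;0 0 2.9 0 0 0;0 0 3 0 0 0;0 0 3 0 0 0")

```text
t: 5.42
tool_pos: [0.4689, -0.1576, 0.0069]
tcp_rot: [[-0.996, 0.093, 0.0], [0.093, 0.996, -0.0], [-0.0, -0.0, -1.0]]
ft_force: [-3.0, 1.5, 3.9]
grip_width: 0.0379
finger_force: 30.0
```

>>> carry_out(series="0 0 0 0 0 0;0 0 0 0 0 0;0 0 0 0 0 0;0 0 -2 0 0 0;0 0 -6 0 0 0;0 0 -6 0 0 0;0 0 -6 0 0 0", claw=0.355)

```text
t: 6.3
tool_pos: [0.4686, -0.1575, 0.0661]
tcp_rot: [[-0.996, 0.093, -0.0], [0.093, 0.996, 0.0], [0.0, 0.0, -1.0]]
ft_force: [-0.5, -0.5, 0.3]
grip_width: 0.0601
finger_force: 0.0
```

```bash
python3 -c "
from h import *
plan([.5915,-.165,.007],86);plan([.4695,-.262,.007],87.3);print(manip.get_state()['grip_width'])"
```

```text
shift [-12.3    0.39   5.91] turn [ 0.   -0.01 -1.31]
shift [ -1.05 -10.39   5.91] turn [ 0.   -0.01 -2.61]
0.060081077702708006
```

>>> carry_out(series="-6 0.2 0 0 0 -0.6;-12.3 0.4 0 0 0 -1.3;-12.3 0.4 0 0 0 -1.3;-12.3 0.4 0 0 0 -1.3;-12.3 0.4 3 0 0 -1.3;-12.3 0.4 5 0 0 -1.3;-12.3 0.4 5.7 0 0 -1.3;-12.3 0.4 5.9 0 0 -1.3;-12.3 0.4 5.9 0 0 -1.3")

```text
t: 7.42
tool_pos: [0.5919, -0.1651, 0.0084]
tcp_rot: [[-0.998, 0.07, 0.001], [0.07, 0.998, -0.0], [-0.001, -0.0, -1.0]]
ft_force: [0.4, 0.1, -0.0]
grip_width: 0.0598
finger_force: 0.0
```

>>> carry_out(series="0 0 0 0 0 0;0 0 0 0 0 0;0 0 0 0 0 0;0 0 0 0 0 0;0 0 -1 0 0 0;0 0 -2 0 0 0;0 0 -3 0 0 0;0 0 -3 0 0 0;0 0 -3 0 0 0;0 0 -3 0 0 0;0 0 -3 0 0 0", claw=1)

```text
t: 8.8
tool_pos: [0.5915, -0.165, 0.0373]
tcp_rot: [[-0.998, 0.07, -0.0], [0.07, 0.998, 0.0], [0.0, 0.0, -1.0]]
ft_force: [0.5, -0.1, -0.9]
grip_width: 0.0373
finger_force: 30.0
```

```bash
python3 -c "
from h import *
heft()"
```

```text
F [[0.29, -0.06, -0.82], [0.51, -0.86, -1.34], [-0.07, -0.73, -1.02]] w 0.03773856785614388 [ 0.5916 -0.165   0.0375] [ 0.03  0.04 -0.01]
```

Bar B is a dummy as well.

>>> carry_out(series="0 0 1 0 0 0;0 0 2 0 0 0;0 0 2.6 0 0 0;0 0 2.9 0 0 0;0 0 3 0 0 0;0 0 3 0 0 0")

```text
t: 9.7
tool_pos: [0.5917, -0.165, 0.008]
tcp_rot: [[-0.998, 0.07, 0.0], [0.07, 0.998, -0.0], [-0.0, -0.0, -1.0]]
ft_force: [-2.4, 1.3, 4.1]
grip_width: 0.0378
finger_force: 30.0
```

>>> carry_out(series="0 0 0 0 0 0;0 0 0 0 0 0;0 0 0 0 0 0;0 0 -2 0 0 0;0 0 -6 0 0 0;0 0 -6 0 0 0;0 0 -6 0 0 0", claw=0.355)

```text
t: 10.58
tool_pos: [0.5917, -0.165, 0.0682]
tcp_rot: [[-0.998, 0.07, 0.001], [0.07, 0.998, -0.0], [-0.001, -0.0, -1.0]]
ft_force: [-0.2, 0.9, -0.1]
grip_width: 0.06
finger_force: 0.0
```

```bash
python3 -c "
from h import *
plan([.585,-.268,.007],88.5)"
```

```text
shift [ -0.05 -10.32   6.12] turn [-0.01  0.03 -2.51]
```

>>> carry_out(series="0 -5 0 0 0 -1;0 -10.3 0 0 0 -2.5;0 -10.3 0 0 0 -2.5;0 -10.3 0 0 0 -2.5;0 -10.3 3 0 0 -2.5;0 -10.3 5 0 0 -2.5;0 -10.3 5.9 0 0 -2.5;0 -10.3 6.1 0 0 -2.5;0 -10.3 6.1 0 0 -2.5")

```text
t: 11.7
tool_pos: [0.5848, -0.2678, 0.0073]
tcp_rot: [[-1.0, 0.026, 0.001], [0.026, 1.0, -0.0], [-0.001, -0.0, -1.0]]
ft_force: [-0.3, -0.4, 0.9]
grip_width: 0.06
finger_force: 0.0
```

>>> carry_out(series="0 0 0 0 0 0;0 0 0 0 0 0;0 0 0 0 0 0;0 0 0 0 0 0;0 0 -1 0 0 0;0 0 -2 0 0 0;0 0 -3 0 0 0;0 0 -3 0 0 0;0 0 -3 0 0 0;0 0 -3 0 0 0;0 0 -3 0 0 0", claw=1)

```text
t: 13.08
tool_pos: [0.5843, -0.2677, 0.0363]
tcp_rot: [[-1.0, 0.026, -0.0], [0.026, 1.0, 0.0], [0.0, 0.0, -1.0]]
ft_force: [0.2, 0.7, -0.8]
grip_width: 0.0372
finger_force: 30.0
```

```bash
python3 -c "
from h import *
heft()"
```

```text
F [[-0.26, -0.21, -0.96], [-0.82, 1.01, -0.89], [-0.18, 0.09, -1.59]] w 0.03786661921829598 [ 0.5844 -0.2677  0.0365] [0.06 0.02 0.01]
```

Bar D is also a dummy, so the fourth bar, C, should be the solid one. I'll put D back and heft C to confirm.

>>> carry_out(series="0 0 1 0 0 0;0 0 2 0 0 0;0 0 2.6 0 0 0;0 0 2.9 0 0 0;0 0 3 0 0 0;0 0 3 0 0 0")

```text
t: 13.98
tool_pos: [0.5845, -0.2677, 0.0072]
tcp_rot: [[-1.0, 0.026, 0.0], [0.026, 1.0, -0.0], [-0.0, -0.0, -1.0]]
ft_force: [-3.3, 1.0, 4.5]
grip_width: 0.0375
finger_force: 30.0
```

>>> carry_out(series="0 0 0 0 0 0;0 0 0 0 0 0;0 0 0 0 0 0;0 0 -2 0 0 0;0 0 -6 0 0 0;0 0 -6 0 0 0;0 0 -6 0 0 0", claw=0.355)

```text
t: 14.85
tool_pos: [0.5845, -0.2677, 0.0672]
tcp_rot: [[-1.0, 0.026, 0.0], [0.026, 1.0, -0.0], [-0.0, -0.0, -1.0]]
ft_force: [-0.1, -0.1, -0.4]
grip_width: 0.0599
finger_force: 0.0
```

```bash
python3 -c "
from h import *
plan([.4695,-.262,.007],87.3)"
```

```text
shift [11.51  0.27  6.01] turn [-0.01  0.03  1.19]
```

>>> carry_out(series="6 0.1 0 0 0 0.6;11.5 0.3 0 0 0 1.2;11.5 0.3 0 0 0 1.2;11.5 0.3 0 0 0 1.2;11.5 0.3 3 0 0 1.2;11.5 0.3 5 0 0 1.2;11.5 0.3 5.8 0 0 1.2;11.5 0.3 6 0 0 1.2;11.5 0.3 6 0 0 1.2")

```text
t: 15.98
tool_pos: [0.4699, -0.2619, 0.0072]
tcp_rot: [[-0.999, 0.047, 0.001], [0.047, 0.999, -0.0], [-0.001, -0.0, -1.0]]
ft_force: [-0.7, -0.4, 0.9]
grip_width: 0.0598
finger_force: 0.0
```

>>> carry_out(series="0 0 0 0 0 0;0 0 0 0 0 0;0 0 0 0 0 0;0 0 0 0 0 0;0 0 -1 0 0 0;0 0 -2 0 0 0;0 0 -3 0 0 0;0 0 -3 0 0 0;0 0 -3 0 0 0;0 0 -3 0 0 0;0 0 -3 0 0 0", claw=1)

```text
t: 17.35
tool_pos: [0.4694, -0.2616, 0.0364]
tcp_rot: [[-0.999, 0.047, -0.0], [0.047, 0.999, 0.0], [0.0, 0.0, -1.0]]
ft_force: [0.6, 0.6, -4.7]
grip_width: 0.0376
finger_force: 30.0
```

```bash
python3 -c "
from h import *
heft()
plan([.485,.182,.18],82.6);plan([.469,-.262,.18],87.3)"
```

```text
F [[-0.79, 0.1, -3.48], [-0.27, 0.74, -4.62], [-0.1, 0.32, -4.85]] w 0.037561084091478424 [ 0.4695 -0.2617  0.0365] [ 0.02 -0.02 -0.02]
shift [  0.55  44.39 -14.34] turn [ 0.   -0.01  4.69]
shift [  0.05  -0.03 -14.35] turn [ 0.   -0.01 -0.01]
```

Bar C reads about 4.5 N, so it is the solid one. I'll lift it and carry it to the box.

>>> carry_out(series="0 0 -3 0 0 0;0 0 -7 0 0 0;0 0 -11 0 0 0;0 1 -14 0 0 0;0 4 -14.3 0 0 0.5;0 8 -14.3 0 0 1;0 12 -14.3 0 0 1.5;0 16 -14.3 0 0 2;0 20 -14.3 0 0 2.5;0 24 -14.3 0 0 3;0 28 -14.3 0 0 3.5;0 32 -14.3 0 0 4")

```text
t: 19.0
tool_pos: [0.4846, 0.0593, 0.1797]
tcp_rot: [[-0.993, 0.117, 0.0], [0.117, 0.993, 0.0], [-0.0, 0.0, -1.0]]
ft_force: [1.0, -0.5, -5.4]
grip_width: 0.0378
finger_force: 30.0
```

```bash
python3 -c "
from h import *
plan([.485,.182,.011],82.6)"
```

```text
shift [ 1.4  12.19 16.87] turn [0.   0.02 0.67]
```

>>> carry_out(series="0.5 4 0 0 0 0.7;1 8 0 0 0 0.7;1.4 11 0 0 0 0.7;1.4 12.2 0 0 0 0.7;1.4 12.2 0 0 0 0.7;1.4 12.2 4 0 0 0.7;1.4 12.2 8 0 0 0.7;1.4 12.2 12 0 0 0.7;1.4 12.2 14.5 0 0 0.7;1.4 12.2 15.8 0 0 0.7;1.4 12.2 16.2 0 0 0.7;1.4 12.2 16.2 0 0 0.7")

```text
t: 20.5
tool_pos: [0.4855, 0.1806, 0.0184]
tcp_rot: [[-0.992, 0.129, 0.001], [0.129, 0.992, 0.0], [-0.001, 0.0, -1.0]]
ft_force: [0.4, -0.1, -4.5]
grip_width: 0.0373
finger_force: 30.0
```

```bash
python3 -c "
from h import *
plan([.485,.182,.0102],82.6);heft()
snap('top','t2.png')"
```

```text
shift [0.07 0.13 0.82] turn [ 0.02  0.05 -0.03]
F [[0.41, -0.04, -4.53], [0.51, -0.11, -4.67], [0.25, -0.34, -5.07]] w 0.03775732401799595 [0.4855 0.1809 0.0186] [-0.   -0.02 -0.01]
```

View pics/t2.png

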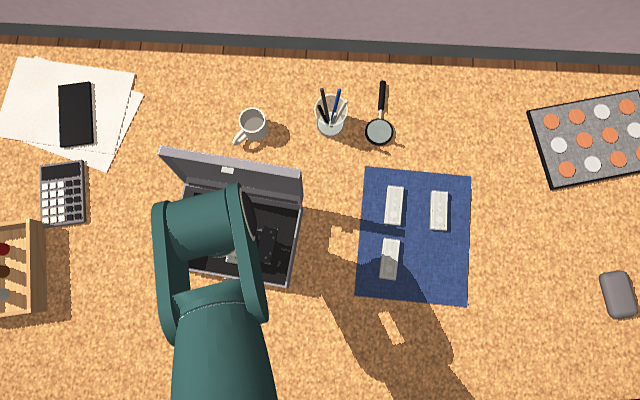

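The three dummies still lie on the mat and the gripper is inside the box, with the lid and surroundings undisturbed. Lowering the last 8 mm.

>>> carry_out(series="0 0 0.3 0 0 0;0 0 0.6 0 0 0;0 0 0.75 0 0 0;0 0 0.8 0 0 0;0 0 0.85 0 0 0;0 0 0.85 0 0 0;0 0 0.85 0 0 0")

```text
t: 21.58
tool_pos: [0.485, 0.1807, 0.0102]
tcp_rot: [[-0.992, 0.129, -0.0], [0.129, 0.992, -0.0], [0.0, -0.0, -1.0]]
ft_force: [-9.6, -2.8, 13.1]
grip_width: 0.0379
finger_force: 30.0
```

>>> carry_out(series="0 0 0 0 0 0;0 0 0 0 0 0;0 0 0 0 0 0;0 0 -1 0 0 0;0 0 -4 0 0 0;0 0 -9 0 0 0;0 0 -15 0 0 0;0 0 -21 0 0 0;0 0 -27 0 0 0;0 0 -30 0 0 0;0 0 -30 0 0 0;0 0 -30 0 0 0", claw=0.355)

```text
t: 23.08
tool_pos: [0.4848, 0.1806, 0.3083]
tcp_rot: [[-0.992, 0.129, -0.001], [0.129, 0.992, -0.0], [0.001, -0.0, -1.0]]
ft_force: [1.4, -0.3, -0.3]
grip_width: 0.06
finger_force: 0.0
```

```bash
cat >lid.py <<'E'
from h import *
b=np.array([.497,.1801,-.1295]); c,s_=np.cos(b[2]),np.sin(b[2])
s=manip.get_state(); R2=np.array([[c,-s_],[s_,c]])
l=R2.T@(s['tool_pos'][:2]-b[:2]); L0=np.array([*l,s['tool_pos'][2]])
def row(x,z,y=0): # local target -> tool shift cm
    return np.round([-(x-L0[0])*100,(y-L0[1])*100,-(z-L0[2])*100],1)
E
python3 - <<'E'
from lid import *
print(s['grip_width'],s['tool_pos'],s['tcp_rot'].round(3).tolist(),'local',L0.round(4))
print(row(.165,.31),row(.165,.215))
d=snap('scene','s2.png')
E
```

```text
0.060036973704401815 [0.48481017 0.18064966 0.30829961] [[-0.992, 0.129, -0.001], [0.129, 0.992, -0.0], [0.001, -0.0, -1.0]] local [-0.0122 -0.001   0.3083]
[-17.7   0.1  -0.2] [-17.7   0.1   9.3]
```

View pics/s2.png

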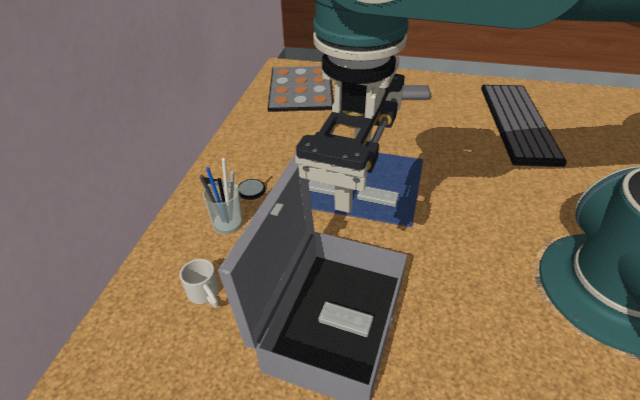

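The bar lies flat on the liner at (345,319). Next, over the lid with the fingers shut, then down behind it.

>>> carry_out(series="0 0 -2 0 0 0;-5 0 -2 0 0 0;-10 0 -2 0 0 0;-15 0 -2 0 0 0;-17.7 0.1 -2 0 0 0;-17.7 0.1 -2 0 0 0;-17.7 0.1 -2 0 0 0;-17.7 0.1 3 0 0 0;-17.7 0.1 7 0 0 0;-17.7 0.1 8.5 0 0 0;-17.7 0.1 8.5 0 0 0;-17.7 0.1 8.5 0 0 0", claw=1)

```text
t: 24.62
tool_pos: [0.6611, 0.1591, 0.2265]
tcp_rot: [[-0.992, 0.129, 0.003], [0.129, 0.992, 0.0], [-0.002, 0.001, -1.0]]
ft_force: [0.2, 0.3, 0.2]
grip_width: 0.0007
finger_force: 0.0
```

```bash
python3 - <<'E'
from lid import *
print(s['grip_width'],'local',L0.round(4),s['ft_force'])
snap('scene','s3.png')
for a in np.arange(1.65,-.001,-.075):
    x=.09-.16*np.cos(a)+.018*np.sin(a); z=.075+.16*np.sin(a)+.018*np.cos(a)
    print(round(a,3),row(x+.0075,z))
E
```

```text
0.0007197588867957229 local [0.1654 0.0003 0.2265] [0.15607251 0.25094481 0.20366585]
1.65 [ 3.7 -0.  -0.7]
1.575 [ 4.9 -0.  -0.8]
1.5 [ 6.1 -0.  -0.9]
1.425 [ 7.3 -0.  -0.9]
1.35 [ 8.5 -0.  -0.9]
1.275 [ 9.7 -0.  -0.7]
1.2 [10.9 -0.  -0.4]
1.125 [12.1 -0.  -0.1]
1.05 [13.2 -0.   0.4]
0.975 [14.3 -0.   0.9]
0.9 [15.3 -0.   1.5]
0.825 [16.3 -0.   2.2]
0.75 [17.3 -0.   2.9]
0.675 [18.2 -0.   3.7]
0.6 [19.  -0.   4.6]
0.525 [19.7 -0.   5.6]
0.45 [20.4 -0.   6.6]
0.375 [21.  -0.   7.6]
0.3 [21.5 -0.   8.7]
0.225 [22.  -0.   9.8]
0.15 [22.3 -0.  11. ]
0.075 [22.6 -0.  12.2]
0.0 [22.8 -0.  13.4]
```

View pics/s3.png

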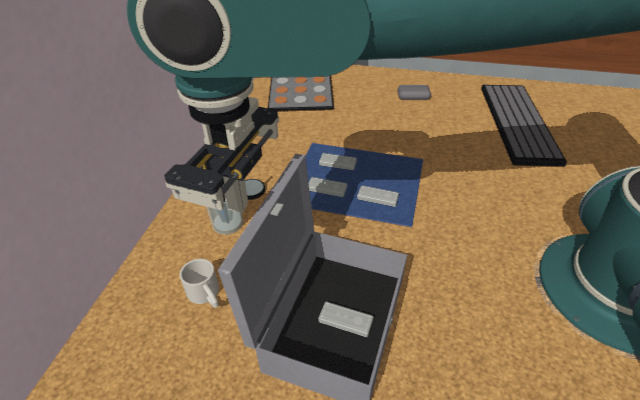

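The gripper is behind the lid's outer face with nothing touching. I'll follow the arc.

>>> carry_out(series="2 0 -0.7 0 0 0;3.7 0 -0.7 0 0 0;4.9 0 -0.8 0 0 0;6.1 0 -0.9 0 0 0;7.3 0 -0.9 0 0 0;8.5 0 -0.9 0 0 0;9.7 0 -0.7 0 0 0;10.9 0 -0.4 0 0 0;12.1 0 -0.1 0 0 0;13.2 0 0.4 0 0 0;14.3 0 0.9 0 0 0;14.3 0 0.9 0 0 0")

```text
t: 26.18
tool_pos: [0.5181, 0.1775, 0.2148]
tcp_rot: [[-0.992, 0.129, -0.001], [0.129, 0.992, 0.0], [0.001, -0.0, -1.0]]
ft_force: [-0.0, 0.3, 0.5]
grip_width: 0.0003
finger_force: 0.0
```

```bash
python3 - <<'E'
from lid import *
print('local',L0.round(4),s['ft_force'])
snap('scene','s4.png')
for a in np.r_[.9:.2:-.1,.2,.15,.1,.05,0.]:
    x=.09-.16*np.cos(a)+.018*np.sin(a); z=.075+.16*np.sin(a)+.018*np.cos(a)
    print(round(a,3),row(x+.0075,z))
E
```

```text
local [2.120e-02 2.000e-04 2.148e-01] [-0.02062635  0.28722461  0.5265906 ]
0.9 [ 0.9 -0.   0.3]
0.8 [ 2.2 -0.   1.2]
0.7 [ 3.5 -0.   2.3]
0.6 [ 4.6 -0.   3.5]
0.5 [ 5.6 -0.   4.7]
0.4 [ 6.4 -0.   6.1]
0.3 [ 7.1 -0.   7.5]
0.2 [ 7.7 -0.   9. ]
0.15 [ 7.9 -0.   9.8]
0.1 [ 8.1 -0.  10.6]
0.05 [ 8.3 -0.  11.4]
0.0 [ 8.4 -0.  12.2]
```

View pics/s4.png

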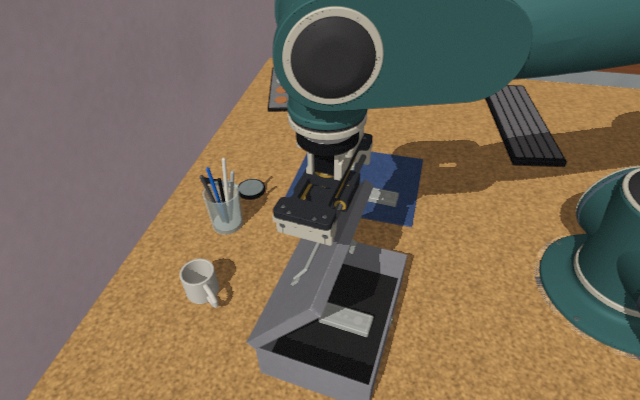

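The lid is following and is now tilted forward to about 0.9–1 rad. I'll press it the rest of the way down.

>>> carry_out(series="0.9 0 0.3 0 0 0;2.2 0 1.2 0 0 0;3.5 0 2.3 0 0 0;4.6 0 3.5 0 0 0;5.6 0 4.7 0 0 0;6.4 0 6.1 0 0 0;7.1 0 7.5 0 0 0;7.7 0 9 0 0 0;7.9 0 9.8 0 0 0;8.1 0 10.6 0 0 0;8.3 0 11.4 0 0 0;8.4 0 11.9 0 0 0")

```text
t: 27.72
tool_pos: [0.4356, 0.1882, 0.0957]
tcp_rot: [[-0.992, 0.129, -0.0], [0.129, 0.992, -0.0], [0.0, -0.0, -1.0]]
ft_force: [0.9, -0.3, 1.0]
grip_width: 0.0009
finger_force: 0.3
```

>>> carry_out(series="0 0 0.2 0 0 0;0 0 0.3 0 0 0;0 0 0.4 0 0 0;0 0 0.4 0 0 0;0 0 0.4 0 0 0")

```text
t: 28.35
tool_pos: [0.4357, 0.1882, 0.0931]
tcp_rot: [[-0.992, 0.129, 0.0], [0.129, 0.992, 0.0], [-0.0, 0.0, -1.0]]
ft_force: [-5.9, -1.9, 10.2]
grip_width: 0.0005
finger_force: 5.1
```

>>> carry_out(series="0 0 0.05 0 0 0;0 0 0.1 0 0 0;0 0 0.1 0 0 0;0 0 0.1 0 0 0")

```text
t: 28.85
tool_pos: [0.4358, 0.1882, 0.0931]
tcp_rot: [[-0.992, 0.129, 0.001], [0.129, 0.992, 0.0], [-0.001, 0.0, -1.0]]
ft_force: [-11.8, -3.6, 21.1]
grip_width: 0.0006
finger_force: 10.3
```

>>> carry_out(series="0 0 -2 0 0 0;0 0 -7 0 0 0;0 0 -12 0 0 0;3 0 -17 0 0 0;6 0 -20 0 0 0;6 0 -22 0 0 0;6 0 -22 0 0 0;6 0 -22 0 0 0")

```text
t: 29.85
tool_pos: [0.3765, 0.1958, 0.3098]
tcp_rot: [[-0.992, 0.129, -0.002], [0.129, 0.992, -0.001], [0.002, -0.001, -1.0]]
ft_force: [0.1, -0.0, -0.3]
grip_width: 0.0001
finger_force: 0.0
```

```bash
python3 - <<'E'
from lid import *
d=snap('scene','s5.png'); print(s['ft_force'],s['tool_pos'])
for y in(.13,-.13): print(proj(d,[*(R2@[-.09,y]+b[:2]),.093]).round(1),proj(d,[*(R2@[-.09,y]+b[:2]),.075]).round(1))
E
```

```text
[ 0.13421608 -0.00686073 -0.27835537] [0.37647821 0.19575454 0.30981998]
[372.4 381.6] [371.5 387.4]
[410.  247.6] [408.7 254.2]
```

View pics/s5.png

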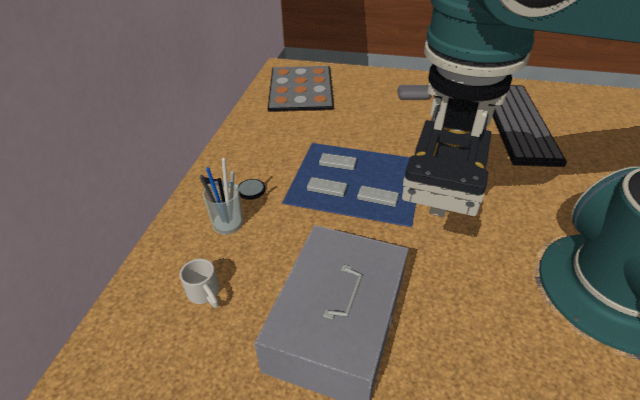

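The lid sits flat and closed: its front corners are at about (372,382) and (409,248), as predicted. It resisted 21 N at z = 0.093, the height of a shut lid. The three dummies are on the mat, and the cup, pens and magnifier have not moved.

```bash
python3 -c "
from cell import manip
print(manip.close_job())"
```

```text
the job is handed in; nothing more can be done
None
```

The solid bar (about 4.5 N when hefted) lies on the liner in the cash box with the lid fully shut, the three dummies are back on the mat, nothing around was disturbed, and the job was handed in at about 30 s.

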